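Let the fruit press down off its ratchet

TASK

The plate of the fruit press is wound up and hangs on its ratchet. Throw the red pawl lever over, take up a little on the crank so that the brass pawl springs clear of the wheel, then keep hold of the crank and let it turn back slowly under the load until the plate rests with its own weight on the wooden board in the basket. Do not let the crank run or force the plate down, keep your hands off the plate, leave the other things on the table alone, and let go at the end.

Things in the scene. Friction and masses are not known exactly. Their poses are not given: they have to be found in the camera images.
- press: Green cast fruit press fixed to the table. Origin: centre of the underside of its foot; z up; its y axis runs along the horizontal crank shaft and the crank is on its -y side. Foot 220 x 230 x 30 mm; two columns 40 x 25 mm at y = +/-85 mm; head 60 x 195 x 50 mm centred 225 mm up; on the foot a clear basket of fruit halves under the plate.
- basket_rim (a point): Centre of the mouth of the clear basket, 136 mm across, 125 mm above the table. On the fruit in it lies a round wooden board, 112 mm across and 12 mm thick; its top is somewhere 108 to 142 mm above the table, different each time and not reported. It gives 2 to 4 mm under the plate's weight.
- ram: Round steel press plate, 104 mm across and 12 mm thick, on an upright toothed rod 22 x 16 mm that passes up through the head (top of the rod 177 mm above the origin). Origin: centre of the plate's underside, 165 mm above the table at the start. It moves only up and down, geared to the crank: 30 mm per rad. Plate and rod weigh 1.7 to 2.8 kg, not told exactly.
- crank (a joint): Turn of the crank, rad. 0 at the start, where the arm points 60 degrees up from the press's +x. Positive lifts the handle and plate (up to 0.6). The load drives it negative: the handle comes down on the press's +x side (arm level, along +x, at -1.05), pulling with about 5 to 9 N along its circle. The plate meets the board somewhere between -0.75 and -1.9.
- crank_axis (a point): Point on the shaft's axis in the middle of the ratchet wheel (wheel 96 mm across, 12 saw teeth), 115 mm to the -y side of the press's origin and 225 mm above the table.
- crank_grip (a point): Grip point on the axis of the black crank handle, a freely spinning sleeve 28 mm thick, parallel to the press's y axis, that can be pinched from above. It lies 100 mm from the shaft's axis and 95 mm to the -y side of point crank_axis; the sleeve runs from 60 mm on its +y side (where the steel crank arm is) to 50 mm on its -y side.
- lever (a joint): Red pawl lever, rad. 0 = engaged, leaning to the press's -x side (start); throwing its tip towards +x turns it up to 0.75 = release. It stays where put; 5 to 7 N at the tip. The pawl hangs on a spring from it: under load the lever can be thrown but the pawl stays caught, and springs clear once the crank is taken up by about 0.05 to 0.2 rad.
- lever_tip (a point): Centre of the lever's cross bar, 18 mm thick and 40 mm long, parallel to the press's y axis, 65 mm from the lever's pivot. At the start it lies 112 mm to the -x side of and 103 mm above point crank_axis, 115 mm to the -y side of the press's middle. The pivot lies 75 mm to the -x side of and 50 mm above point crank_axis.
- pawl_tip (a point): Tip of the brass pawl (a 6 mm round edge). Caught in the wheel it is about 42 mm from point crank_axis; sprung clear it is more than 60 mm from it.
- cup: Bystander: pink cup, 68 mm wide, 85 mm high, standing near the crank side of the press. Origin under its centre.
- jar: Bystander: small amber jar with blue cap, 52 mm wide, 70 mm high, beside the press. Origin under its centre.
- water_bottle: Bystander: clear water bottle with blue cap, 66 mm wide, 210 mm high. Origin under its centre.
- flask: Bystander: green vacuum flask with a side handle, 116 mm wide, 270 mm high. Origin under its centre.
- jug: Bystander: yellow jug with handle, 100 mm wide, 160 mm high. Origin under its centre.
- spoon: Bystander: spoon lying on the table. Origin under its centre.
- napkins: Bystander: white pack of napkins, 160 x 110 x 80 mm. Origin under its centre.

How it is judged:
On the way, in this order (a step that is already met when the one before it is completed fails the run):
1. the pawl lever is thrown over to release (value of joint lever above 0.5 rad), for 0.1 s.
2. the crank is taken up and the pawl has sprung clear of the wheel (distance between pawl_tip and crank_axis above 0.056 m and value of joint crank above -0.3 rad), for 0.2 s.
At the end, for the whole second after the job is handed in: The lever is still thrown over (more than 0.4 rad), the pawl clear of the wheel (its tip more than 54 mm from the crank's axis), the crank has turned back more than 0.6 rad and stands still (under 0.1 rad/s), and the plate rests on the board with at least 10 N of its weight (value of joint lever above 0.4 rad and distance between pawl_tip and crank_axis above 0.054 m and value of joint crank below -0.6 rad and contact force between ram and anything else above 10 N and velocity of joint crank between -0.1 and 0.1 rad/s); the robot touches nothing.
It fails at once if the crank runs back faster than 1.2 rad/s (velocity of joint crank below -1.2 rad/s).
It fails at once if the plate is forced or dropped on the board (more than 50 N) (contact force between ram and anything else above 50 N).
It fails at once if the robot touches the plate or its rod (contact force between ram and the fingers above 1 N or contact force between ram and the arm above 1 N).
It fails at once if a bystander is pushed more than 30 mm (distance of any of cup, jar, water_bottle, flask, jug, spoon, napkins from where it was at the start of the episode above 0.03 m).
It also fails if it takes over 61 s, if anything falls off the work surface, if the arm or the gripper's body presses on something with over 40 N, if the wrist force passes 120 N, or if a joint passes its speed limit or range.

ROBOT

A 7-joint arm with a two-finger parallel gripper is mounted at the origin on the work surface. World frame = base frame: x ahead of the robot, y to its left, z up, the work surface at z = 0. Lengths are in m, angles in rad, forces in N, time in s.
With the tool pointing down it reaches from about 0.375 to 0.925 m from the base axis. Payload 3.1 kg.
Tool frame: the origin (TCP) lies between the finger pads; the fingertips stand 19 mm ahead of it and the grasp point (between the pads) is the TCP; z points along the fingers, y is the line along which they close (so a half turn about z gives the same grasp; the last joint's range is limited). The gripper opens to 85 mm and grips with 20 to 120 N. Pads are 22 mm wide; open, the fingers measure 114 mm over their backs; the gripper's body (76 mm by 85 mm) begins 54 mm behind the grasp point. The pads swing forward as they close: fully open they stand 13 mm farther back than shut.
Start: joints at [1.124, 0.383, 0.044, 1.598, -0.018, 1.161, -0.05], TCP at [0.222, -0.611, 0.25] pointing down, gripper open.
Joint ranges: [-2.61, 2.61], [-0.41, 2.15], [-1.48, 1.57], [0, 2.5], [-1.57, 4.71], [0.05, 1.97], [-2.85, 2.85]. Speed limits (rad/s): [2.79, 2.79, 3.14, 3.14, 3.14, 3.14, 3.14].

INTERFACE

Orientations are given as a unit quaternion [x, y, z, w].
In Python, from bench import move_ptp, movel, move_j, move_gripper, pause, inverse_kinematics, read_camera, camera_params, MotionError, sign_off, look_for, tip_of, read_time_s, read_qpos, read_joint_vel, read_effort, read_eef_pos, read_tcp_rot, read_ft_force, read_ft_torque, read_finger_gap, read_grasp_force gives the robot as it stands. Calls block until the motion is done:
- move_ptp(position, orientation): joint-space move of the TCP to a pose.
- movel(position, orientation=None, speed=0.15): straight line of the TCP; orientation=None keeps the orientation; speed is the mean speed in m/s.
- move_j(angles): joint-space move.
- move_gripper(opening, effort=None): finger opening in m; effort is the grip in N (None keeps the last); returns when the fingers have stopped.
- pause(seconds).
- inverse_kinematics(position, orientation): joint angles nearest the present ones, or None.
- read_camera(name): name is "scene" or "top" or "wrist"; returns the picture (420x560x3 uint8, red, green, blue); there is no depth.
- camera_params(name): a dict with "K" (3x3 intrinsics, pixels), "camera_from_world" (4x4, takes a point from world to camera coordinates). Camera axes: x right, y down, z forward; pixel columns grow to the right and rows downward; lengths in m; the calibration is good to about 2 mm. A picture is of the moment at which its call begins: read the wrist's pose just before it. camera_params takes no time and is no camera call; for the wrist camera it gives the pose at the moment of the call.
A pose or a line that the arm cannot do raises MotionError and nothing moves.
- sign_off(): hands the job in; it is judged then, once.
Trained networks look in the newest picture that a camera, given by its name, has taken for a name from the list of things; names that differ only in an ending like _2 or _b are one class to them, and where a whole thing is asked for, a point or a joint stands for the part that bears it (a point fixed in the world has none). Each returns a list of dicts, best first, with "confidence" (0 to 1); they miss things now and then, are a little off and sometimes report something else, mostly with a low value. They report only what shows in the picture. A call takes as long as a camera call.
- look_for(camera, name): "at" ([column, row] in pixels, amid what is visible of it).
- tip_of(camera, name): "at" ([column, row] in pixels: a listed point, or the origin of a listed thing).
Readings, each from a call of its own:
- read_time_s(): time.
- read_qpos(): joint angles.
- read_joint_vel(): joint speeds.
- read_effort(): joint torques, N m.
- read_eef_pos(): TCP position.
- read_tcp_rot(): TCP orientation.
- read_ft_force(): force on the tool from outside, world axes, zero at the start.
- read_ft_torque(): the same for the moment, N m.
- read_finger_gap(): finger opening in m.
- read_grasp_force(): force on a finger pad.
Only numpy, scipy, OpenCV 4.12 (cv2) and the standard library are available. Lean on these libraries where they do the work, as an engineer would, in place of code of your own. Each camera call takes 0.05 s, during which the arm holds its last target. There are 200 camera calls.

## Working session

There is one attempt and no reset: what is moved stays moved. The work goes in short steps, each a Python script; the robot and the scene stay as the last script left them, time stands still between calls to the robot, and variables do not carry over. Pictures are saved under pics/ and viewed, at most 10 in all, crops included, and the job is handed in when it is done.

```bash
mkdir -p pics; ls; cat > look.py <<'E'
import cv2,numpy as np
from bench import *
def snap(c,fn=None):
    im=read_camera(c)
    if fn: cv2.imwrite('pics/'+fn,cv2.cvtColor(im,cv2.COLOR_RGB2BGR))
    return im
def P(c):
    p=camera_params(c); return np.array(p['K']),np.array(p['camera_from_world'])
def proj(c,X):
    K,T=P(c); v=K@(T[:3,:3]@np.asarray(X)+T[:3,3]); return v[:2]/v[2]
def ray(c,uv):
    K,T=P(c); R=T[:3,:3]; o=-R.T@T[:3,3]; d=R.T@np.linalg.inv(K)@np.array([*uv,1.]); return o,d/np.linalg.norm(d)
def onz(c,uv,z):
    o,d=ray(c,uv); return o+d*(z-o[2])/d[2]
E
python3 - <<'E'
from look import *
for c in ['scene','top']:
    snap(c,c+'0.png')
    K,T=P(c); print(c,-T[:3,:3].T@T[:3,3])
    for n in ['press','basket_rim','ram','crank_axis','crank_grip','lever_tip','pawl_tip','cup','jar']:
        r=tip_of(c,n)[:2]
        print(n,[(np.round(q['at'],1),round(q['confidence'],2)) for q in r])
print(read_time_s(),read_tcp_rot())
E
```

```text
pics
scene [1.39224728 0.16490086 0.89284329]
press [(array([312.9, 292.5]), 0.9)]
basket_rim [(array([317.3, 258.2]), 0.87)]
ram [(array([335. , 206.6]), 0.46)]
crank_axis [(array([321.4, 205.6]), 0.79), (array([319.8, 259. ]), 0.75)]
crank_grip [(array([307.3, 163. ]), 0.77)]
lever_tip [(array([367.1, 180.2]), 0.59), (array([232.6, 210. ]), 0.38)]
pawl_tip [(array([335.5, 207.5]), 0.58)]
cup [(array([350.6, 245.5]), 0.84)]
jar [(array([396.7, 299.7]), 0.63)]
top [ 0.26855899 -0.05664319  1.83955603]
press [(array([227.4, 193.9]), 0.98)]
basket_rim [(array([224.5, 184.9]), 0.73), (array([367.8, 193.9]), 0.18)]
ram [(array([222.9, 179.3]), 0.55), (array([164.8, 193. ]), 0.23)]
crank_axis [(array([225.1, 210.9]), 0.67)]
crank_grip [(array([242.1, 235. ]), 0.86)]
lever_tip []
pawl_tip [(array([212.8, 214.3]), 0.47)]
cup [(array([205. , 250.7]), 0.8)]
jar [(array([161.9, 192.8]), 0.61)]
1.0 [ 9.84824592e-01  1.73552654e-01  1.50104156e-05 -4.42652453e-06]
```

View pics/scene0.png

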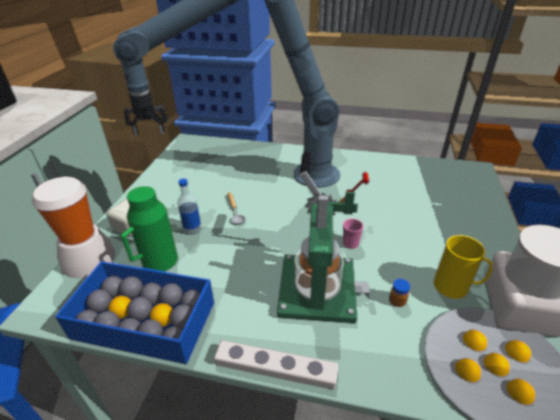

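View pics/top0.png

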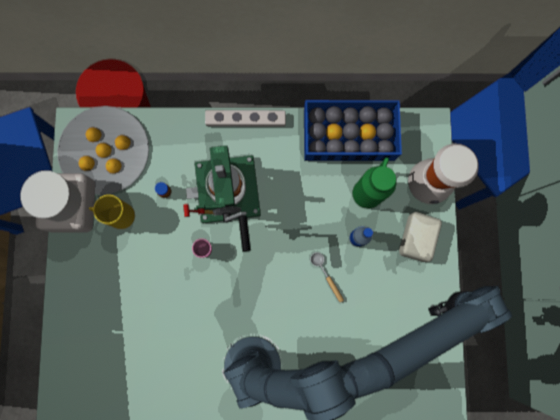

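The pictures agree with each other. The crank (black handle, top ~(244,235)) points at the robot, and the red lever tip is at top ~(185,210) and scene (367,180). The cup is at top (203,249) and the jar at (162,190). Next I fit the press pose to the detections.

```bash
cat > fit.py <<'E'
from look import *
from scipy.optimize import least_squares
pts=dict(press=(0,0,0),rim=(0,0,.125),ram=(0,0,.165),axis=(0,-.115,.225),grip=(.05,-.21,.3116),lev=(-.112,-.115,.328))
obs=[('scene','press',312.9,292.5),('scene','rim',317.3,258.2),('scene','axis',321.4,205.6),('scene','grip',307.3,163),('scene','lev',367.1,178.5),
('top','press',227.4,193.9),('top','rim',224.5,184.9),('top','axis',225.1,210.9),('top','grip',242.1,235),('top','lev',185.5,210.5)]
def W(p,X):
    c,s=np.cos(p[2]),np.sin(p[2]); return np.array([p[0]+c*X[0]-s*X[1],p[1]+s*X[0]+c*X[1],X[2]])
C={c:camera_params(c) for c in ('scene','top')}
f=lambda p:np.concatenate([proj(o[0],W(p,pts[o[1]]))-o[2:] for o in obs])
r=least_squares(f,[onz('top',(227,194),0)[0],onz('top',(227,194),0)[1],-1.5],loss='soft_l1',f_scale=2)
if __name__=='__main__':
    print(r.x)
    for o,e in zip(obs,f(r.x).reshape(-1,2)): print(o[:2],e.round(1))
    for k in ('axis','grip','lev'): print(k,W(r.x,pts[k]))
    print('cup',onz('top',(205,250.7),0),'jar',onz('top',(161.9,192.8),0))
E
python3 fit.py
```

```text
[ 0.62797834  0.09423815 -1.47491773]
('scene', 'press') [ 3.6 -3.9]
('scene', 'rim') [1.2 0.8]
('scene', 'axis') [0.6 0.2]
('scene', 'grip') [ 0.4 -1.2]
('scene', 'lev') [-1.  -0.7]
('top', 'press') [ 0.8 -4.1]
('top', 'rim') [ 0.9 -2. ]
('top', 'axis') [0.6 0.3]
('top', 'grip') [0.2 1.2]
('top', 'lev') [ 0.4 -0.9]
axis [0.51350651 0.08322899 0.225     ]
grip [0.42372942 0.02436412 0.3116    ]
lev [0.50278456 0.1947146  0.328     ]
cup [0.40219177 0.17622656 0.        ] jar [0.61673727 0.33973004 0.        ]
```

```bash
cat > rob.py <<'E'
from fit import *
from scipy.spatial.transform import Rotation as Ro
p=r.x.copy()
def quat(ang):  # tool x at world heading ang, z down
    c,s=np.cos(ang),np.sin(ang)
    return Ro.from_matrix(np.array([[c,s,0],[s,-c,0],[0,0,-1]])).as_quat()
QL=[quat(p[2]),quat(p[2]+np.pi)]           # tool x along press x
QC=[quat(p[2]+np.pi/2),quat(p[2]-np.pi/2)] # tool y along press x
E
python3 - <<'E'
from rob import *
for n,Q in (('L',QL),('C',QC)):
  for q in Q:
    for X in [(-.15,-.115,.45),(-.15,-.115,.338),(.05,-.22,.45),(.05,-.22,.3116),(.1,-.22,.225),(.066,-.22,.15)]:
      j=inverse_kinematics(W(p,X),q); print(n,X,None if j is None else np.round(j,2))
E
```

```text
L (-0.15, -0.115, 0.45) [ 0.52  0.27 -1.24  1.51  0.26  1.54  2.52]
L (-0.15, -0.115, 0.338) [ 0.51  0.35 -1.23  1.69  0.34  1.35  2.46]
L (0.05, -0.22, 0.45) [ 1.23 -0.35 -1.05  1.78 -0.3   1.55 -2.83]
L (0.05, -0.22, 0.3116) [-1.28 -0.37  0.94  2.08  0.3   1.3   2.78]
L (0.1, -0.22, 0.225) None
L (0.066, -0.22, 0.15) [-1.42  0.27  1.46  2.27 -0.35  0.87 -2.79]
L (-0.15, -0.115, 0.45) [ 0.58  0.33 -1.35  1.51  0.32  1.56 -0.67]
L (-0.15, -0.115, 0.338) [ 0.55  0.4  -1.31  1.69  0.39  1.36 -0.73]
L (0.05, -0.22, 0.45) [-0.08 -0.19 -0.06  1.82 -0.01  1.51 -0.05]
L (0.05, -0.22, 0.3116) [ 0.64 -0.13 -0.72  2.02 -0.09  1.22  0.05]
L (0.1, -0.22, 0.225) [ 0.61 -0.01 -0.63  2.12 -0.01  1.03  0.08]
L (0.066, -0.22, 0.15) [ 0.59  0.12 -0.72  2.2   0.11  0.86 -0.11]
C (-0.15, -0.115, 0.45) [ 0.53  0.28 -1.25  1.51  0.26  1.54 -2.19]
C (-0.15, -0.115, 0.338) [ 0.41  0.28 -1.07  1.69  0.25  1.32 -2.19]
C (0.05, -0.22, 0.45) [ 1.15 -0.32 -1.01  1.78 -0.27  1.53 -1.3 ]
C (0.05, -0.22, 0.3116) [ 0.59 -0.13 -0.67  2.02 -0.08  1.22 -1.53]
C (0.1, -0.22, 0.225) [ 0.53 -0.01 -0.55  2.12 -0.01  1.03 -1.5 ]
C (0.066, -0.22, 0.15) [ 0.49  0.11 -0.62  2.2   0.08  0.85 -1.66]
C (-0.15, -0.115, 0.45) [ 0.55  0.29 -1.29  1.51  0.28  1.55  0.93]
C (-0.15, -0.115, 0.338) [ 0.53  0.37 -1.27  1.69  0.36  1.35  0.86]
C (0.05, -0.22, 0.45) [ 0.63 -0.2  -0.65  1.79 -0.12  1.51  1.66]
C (0.05, -0.22, 0.3116) [ 0.62 -0.13 -0.71  2.02 -0.09  1.22  1.62]
C (0.1, -0.22, 0.225) [ 0.66 -0.01 -0.68  2.12 -0.    1.03  1.65]
C (0.066, -0.22, 0.15) [ 0.64  0.13 -0.78  2.19  0.12  0.86  1.45]
```

```bash
python3 - <<'E'
from rob import *
e=read_eef_pos(); movel([e[0],e[1],.46],speed=.3)
move_gripper(0.0)
X=(-.152,-.115,.46)
move_ptp(W(p,X),QL[1]); print(read_time_s(),read_eef_pos(),W(p,X),read_qpos())
snap('wrist','w1.png')
for n,k in [('crank_axis','axis'),('crank_grip','grip'),('lever_tip','lev'),('pawl_tip',None)]:
    print(n,[(np.round(q['at'],1),round(q['confidence'],2)) for q in tip_of('wrist',n)[:2]], proj('wrist',W(p,pts[k])).round(1) if k else '')
E
```

```text
5.7333 [0.49973641 0.23333192 0.45977825] [0.49895529 0.23453088 0.46      ] [ 0.54581592  0.29624945 -1.29392833  1.48870776  0.28466995  1.57006429
 -0.64302584]
crank_axis [] [281.4 296.2]
crank_grip [] [186.9 388.1]
lever_tip [(array([277.4, 250.9]), 0.69)] [281.8 247.4]
pawl_tip []
```

View pics/w1.png

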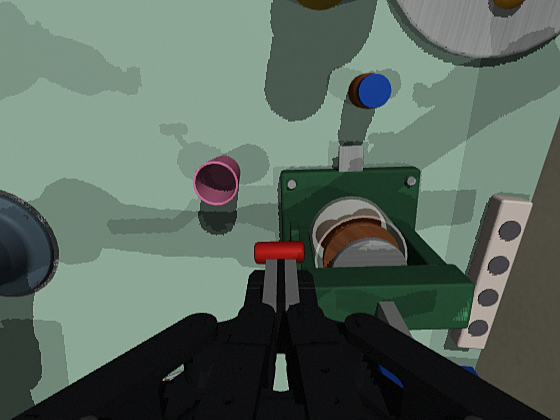

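The wrist view shows the red cross bar at (279,252), against a predicted (282,247). That is a 2–4 mm error, so the fit is good and I can push the lever.

```bash
python3 - <<'E'
from rob import *
ex=W(p,(1,0,0))-W(p,(0,0,0)); q=QL[1]
movel(W(p,(-.152,-.115,.338)),q,speed=.15)
b=np.array(read_ft_force()); print('base',b.round(1))
for x in [-.135]+list(np.arange(-.125,-.075,.005)):
    movel(W(p,(x,-.115,.338)),q,speed=.05)
    F=np.array(read_ft_force())-b; print(round(x,3),round(F@ex,1),F.round(1))
    if F@ex<-14: break
snap('wrist')
lt=tip_of('wrist','lever_tip')[:1]; print(lt,read_eef_pos(),read_time_s())
for a in (.5,.6,.7,.75):
    t=a-np.arctan2(37,53); print(a,proj('wrist',W(p,(-.075+.065*np.sin(t),-.115,.275+.065*np.cos(t)))).round(1))
E
```

```text
base [-1.  -0.1  0.8]
-0.135 1.0 [ 1.3 -0.9 -1.7]
-0.125 -4.9 [-1.2  4.8  2.9]
-0.12 -7.2 [-0.8  7.2  5.9]
-0.115 -8.7 [-0.7  8.6  6.3]
-0.11 -7.1 [1.3 7.2 5.4]
-0.105 -7.2 [1.4 7.3 4.8]
-0.1 -5.2 [1.4 5.3 2.4]
-0.095 -5.8 [1.6 5.9 3.4]
-0.09 -5.3 [1.5 5.5 3.5]
-0.085 -5.1 [2.5 5.3 2.3]
-0.08 -7.3 [3.4 7.7 2. ]
[] [0.50652614 0.16519831 0.33900403] 10.1417
0.5 [281.5 296.9]
0.6 [281.4 310.9]
0.7 [281.4 323.7]
0.75 [281.4 329.5]
```

```bash
python3 - <<'E'
from rob import *
movel(W(p,(-.11,-.115,.338)),speed=.1)
movel(W(p,(-.11,-.115,.45)),speed=.25)
move_gripper(.07)
move_ptp(W(p,(.05,-.22,.42)),QC[0]); print(read_time_s(),read_eef_pos(),W(p,(.05,-.22,.42)))
snap('wrist','w2.png')
for n,k in [('crank_grip','grip'),('crank_axis','axis'),('lever_tip',None)]:
    print(n,[(np.round(q['at'],1),round(q['confidence'],2)) for q in tip_of('wrist',n)[:2]], proj('wrist',W(p,pts[k])).round(1) if k else '')
im=snap('scene')
cv2.imwrite('pics/s2.png',cv2.resize(cv2.cvtColor(im[120:320,230:450],cv2.COLOR_RGB2BGR),None,fx=3,fy=3))
print(tip_of('scene','lever_tip')[:1])
for a in (0,.5,.75):
    t=a-np.arctan2(37,53); print(a,proj('scene',W(p,(-.075+.065*np.sin(t),-.115,.275+.065*np.cos(t)))).round(1))
for y in (-.15,-.26):
  for d in (-.014,.014): print('edge',y,d,proj('wrist',W(p,(.05+d,y,.3116))).round(1))
E
```

```text
12.65 [0.414278   0.02437645 0.42035668] [0.41377535 0.0234068  0.42      ]
crank_grip [(array([290.6, 191.5]), 0.7)] [282.4 198. ]
crank_axis [(array([226.9,  58. ]), 0.79)] [224.5  61.7]
lever_tip [(array([71.8, 44.4]), 0.89)] 
[]
0 [366.2 177.7]
0.5 [355.2 173.5]
0.75 [349.1 173.3]
edge -0.15 -0.014 [260.4 108.6]
edge -0.15 0.014 [303.6 108.8]
edge -0.26 -0.014 [262.5 261.5]
edge -0.26 0.014 [299.9 261.7]
```

View pics/w2.png

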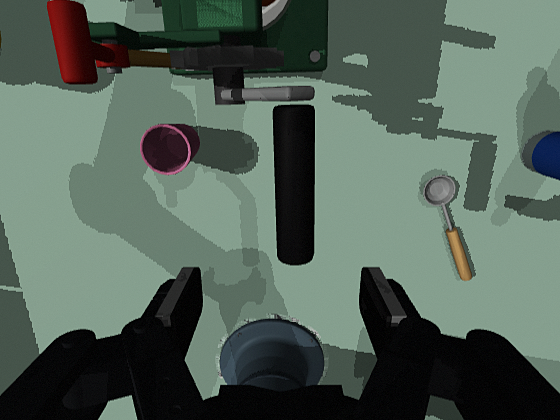

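View pics/s2.png

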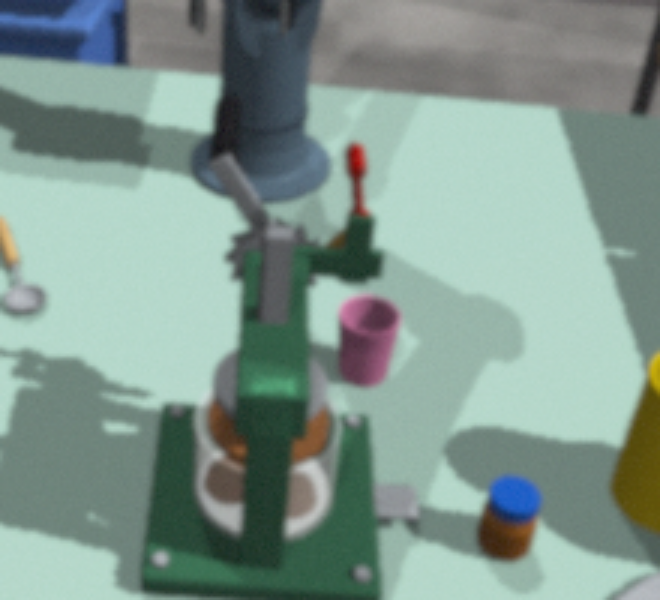

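The lever stands at scene (349,173), which matches 0.75 rad, so it is fully thrown. The wrist view shows the handle axis running from (293,107) to (295,262), about 8 mm further towards press +x than I predicted. I'll refit with the wrist view included and the crank angle free.

```bash
cat > refit.py <<'E'
import look
from fit import *
P0={c:look.P(c) for c in ('scene','top','wrist')}; look.P=lambda c:P0[c]
def H(a,y): return (.1*np.cos(np.pi/3+a),y,.225+.1*np.sin(np.pi/3+a))
def g(v,full=False):
    a=v[3]; e=[]
    for o in obs:
        if o[1] in('lev',): X=pts['lev']
        elif o[1]=='grip': X=H(0,-.21)
        else: X=pts[o[1]]
        e.append((proj(o[0],W(v,X))-o[2:])/ (1.5 if o[1] in('axis','grip','lev') else 3))
    e.append((proj('wrist',W(v,pts['axis']))-(226.9,58))/3)
    e.append((proj('wrist',W(v,H(a,-.15)))-(293.5,106))/3)
    e.append((proj('wrist',W(v,H(a,-.26)))-(295,262))/3)
    return np.concatenate(e+[[a/.1]])
s=least_squares(g,[*r.x,0],loss='soft_l1'); print(s.x, W(s.x,H(s.x[3],-.22)),W(s.x,pts['axis'])); print((g(s.x)[:-1].reshape(-1,2)*1).round(1).tolist())
np.save('p.npy',s.x)
E
python3 refit.py
```

```text
[ 0.62869391  0.09474479 -1.46265535 -0.07437764] [0.41605521 0.01503186 0.30764765] [0.51436568 0.0823328  0.225     ]
[[1.2, -1.2], [0.4, 0.3], [0.1, 0.2], [-0.2, -0.7], [-0.9, -0.6], [0.2, -1.4], [0.2, -0.7], [0.6, 0.1], [0.5, 0.4], [0.5, -0.5], [-0.8, 0.7], [0.1, 0.1], [-0.6, -1.5]]
```

```bash
cat > crank.py <<'E'
from rob import *
v=np.load('p.npy'); p=v[:3]; q=quat(p[2]+np.pi/2)
ex=W(p,(1,0,0))-W(p,(0,0,0)); A=W(p,(0,-.22,.225))
pos=lambda a,R=.1: A+R*np.cos(np.pi/3+a)*ex+R*np.sin(np.pi/3+a)*np.array([0,0,1])
def rep(a,b):
    F=np.array(read_ft_force())-b; th=np.pi/3+a
    t=-np.sin(th)*ex+np.cos(th)*np.array([0,0,1]); n=np.cos(th)*ex+np.sin(th)*np.array([0,0,1])
    e=np.array(read_eef_pos())-A; am=np.arctan2(e[2],e@ex)-np.pi/3
    print(f'{a:.2f} act {am:.3f} R {np.hypot(e[2],e@ex):.4f} Ft {F@t:.1f} Fn {F@n:.1f}',F.round(1),f'gap {read_finger_gap():.4f} t {read_time_s():.2f}',flush=True)
    return F@t,F@n
E
python3 - <<'E'
from crank import *
print(pos(v[3]))
g=pos(v[3]); movel([g[0],g[1],.36],q,speed=.15); movel(g,q,speed=.08)
b=np.array(read_ft_force()); np.save('b.npy',b); print(b.round(1))
move_gripper(.0,40); print(read_grasp_force())
rep(v[3],b)
for a in np.arange(v[3]+.04,.3,.04):
    movel(pos(a),q,speed=.04); rep(a,b)
pause(.3); rep(a,b)
im=snap('wrist','w3.png')
print(tip_of('wrist','pawl_tip')[:2],tip_of('wrist','crank_axis')[:1])
snap('scene'); print(tip_of('scene','pawl_tip')[:2],tip_of('scene','crank_axis')[:1])
E
```

```text
[0.41605521 0.01503186 0.30764765]
[ 0.   0.8 -0.2]
39.21530485153198
-0.07 act -0.076 R 0.1006 Ft -0.4 Fn 2.3 [ 0.  -1.6  1.7] gap 0.0266 t 14.77
-0.03 act -0.044 R 0.1005 Ft -5.6 Fn -0.1 [ 3.1 -4.4 -3.1] gap 0.0267 t 15.02
0.01 act -0.002 R 0.1003 Ft -5.5 Fn 0.6 [ 2.6 -4.8 -2.3] gap 0.0269 t 15.27
0.05 act 0.035 R 0.1002 Ft -8.4 Fn -1.4 [ 4.6 -6.4 -5.1] gap 0.0268 t 15.52
0.09 act 0.074 R 0.1001 Ft -7.5 Fn -2.0 [ 3.4 -5.6 -5. ] gap 0.0269 t 15.77
0.13 act 0.114 R 0.0999 Ft -7.1 Fn -3.8 [ 4.  -4.7 -6.3] gap 0.0269 t 16.02
0.17 act 0.154 R 0.0998 Ft -7.3 Fn -3.8 [ 4.3 -5.1 -6.1] gap 0.0269 t 16.27
0.21 act 0.194 R 0.0996 Ft -7.6 Fn -4.3 [ 4.3 -5.5 -6.5] gap 0.0265 t 16.52
0.25 act 0.234 R 0.0995 Ft -8.1 Fn -4.0 [ 4.  -6.3 -6.1] gap 0.0268 t 16.77
0.29 act 0.273 R 0.0993 Ft -7.4 Fn -6.2 [ 5.2 -5.2 -7.8] gap 0.0266 t 17.02
0.29 act 0.272 R 0.0993 Ft -6.9 Fn -5.2 [ 3.  -5.2 -6.6] gap 0.0268 t 17.32
[{'at': [119.3, 51.1], 'confidence': 0.72}] [{'at': [241.4, 43.6], 'confidence': 0.74}]
[] [{'at': [317.1, 209.0], 'confidence': 0.69}]
```

View pics/w3.png

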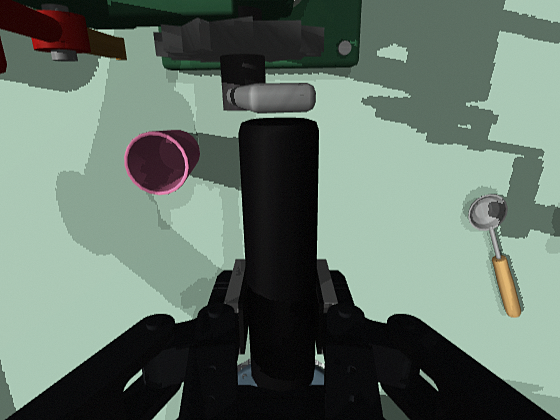

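The brass pawl tip at (119,48) is well left of the wheel rim at (155,45), so it has sprung clear. Now I lower the crank while watching the force.

```bash
python3 - <<'E'
from crank import *
b=np.load('b.npy'); a=.29; n=0
while a>-2.0:
    a-= .06 if a>-.62 else .03
    movel(pos(a),q,speed=.035 if a>-.62 else .025)
    ft,fn=rep(a,b)
    if a<-.66 and ft>-2.5:
        pause(.15); ft,fn=rep(a,b)
        if ft>-1: break
    if abs(fn)>30 or ft>8: print('STOP');break
    if read_time_s()>48: break
E
```

```text
0.23 act 0.213 R 0.0996 Ft -8.1 Fn -4.8 [ 4.7 -5.9 -7. ] gap 0.0269 t 17.93
0.17 act 0.153 R 0.0998 Ft -8.5 Fn -4.2 [ 3.5 -6.2 -6.8] gap 0.0267 t 18.25
0.11 act 0.094 R 0.1000 Ft -8.1 Fn -2.9 [ 4.5 -5.8 -5.9] gap 0.0267 t 18.57
0.05 act 0.034 R 0.1003 Ft -7.6 Fn -2.6 [ 5.  -5.1 -5.8] gap 0.0268 t 18.90
-0.01 act -0.026 R 0.1005 Ft -8.5 Fn -1.6 [ 4.4 -6.  -5.7] gap 0.0268 t 19.23
-0.07 act -0.086 R 0.1007 Ft -8.2 Fn 0.3 [ 3.4 -6.6 -4.4] gap 0.0271 t 19.55
-0.13 act -0.145 R 0.1009 Ft -7.7 Fn -0.0 [ 4.3 -5.7 -4.7] gap 0.0268 t 19.88
-0.19 act -0.205 R 0.1011 Ft -8.2 Fn 0.7 [ 4.9 -6.2 -4.8] gap 0.0271 t 20.20
-0.25 act -0.265 R 0.1014 Ft -8.1 Fn 1.8 [ 3.9 -6.7 -4.4] gap 0.0267 t 20.52
-0.31 act -0.324 R 0.1016 Ft -7.3 Fn 2.7 [ 4.4 -6.5 -3.6] gap 0.0269 t 20.85
-0.37 act -0.384 R 0.1018 Ft -8.5 Fn 3.7 [ 4.2 -7.8 -4.3] gap 0.0267 t 21.18
-0.43 act -0.443 R 0.1020 Ft -9.5 Fn 4.2 [ 4.6 -8.5 -5.3] gap 0.0266 t 21.50
-0.49 act -0.502 R 0.1022 Ft -9.0 Fn 4.5 [ 5.2 -8.  -5.2] gap 0.0268 t 21.82
-0.55 act -0.561 R 0.1024 Ft -8.5 Fn 5.2 [ 3.9 -8.2 -5. ] gap 0.0270 t 22.15
-0.61 act -0.620 R 0.102
[... 1212 characters left out ...]
12 act -1.119 R 0.1036 Ft -8.0 Fn 10.5 [ 6.9 -9.2 -8.7] gap 0.0267 t 26.87
-1.15 act -1.148 R 0.1036 Ft -8.0 Fn 10.6 [ 5.7 -9.1 -9. ] gap 0.0267 t 27.13
-1.18 act -1.176 R 0.1037 Ft -6.8 Fn 10.8 [ 5.2 -9.3 -8.2] gap 0.0264 t 27.40
-1.21 act -1.203 R 0.1037 Ft -5.0 Fn 10.9 [ 5.4 -9.4 -6.7] gap 0.0269 t 27.67
-1.24 act -1.230 R 0.1038 Ft -2.6 Fn 9.5 [ 2.9 -8.6 -4.4] gap 0.0267 t 27.93
-1.27 act -1.257 R 0.1038 Ft -0.2 Fn 10.0 [ 4.6 -9.3 -2.4] gap 0.0269 t 28.20
-1.27 act -1.256 R 0.1038 Ft -1.2 Fn 9.9 [ 2.9 -9.1 -3.4] gap 0.0269 t 28.35
-1.30 act -1.284 R 0.1038 Ft 0.6 Fn 10.7 [  2.9 -10.2  -2.1] gap 0.0271 t 28.62
-1.30 act -1.283 R 0.1039 Ft 0.7 Fn 11.4 [  3.1 -11.   -2.2] gap 0.0267 t 28.77
```

The tangential load fell from 8 N to about 0 over 0.1 rad, so the plate is on the board. I let go and back off upwards.

```bash
python3 - <<'E'
from crank import *
move_gripper(.065)
e=np.array(read_eef_pos()); movel(e+[0,0,.17],q,speed=.12); pause(.3)
print(read_time_s(),read_ft_force())
snap('wrist','w4.png')
print(tip_of('wrist','crank_grip')[:1],tip_of('wrist','pawl_tip')[:1])
for a in (-1.2,-1.28,-1.35): print(a,proj('wrist',pos(a)+W(p,(0,.01,0))-W(p,(0,0,0))).round(1))
im=snap('scene'); cv2.imwrite('pics/s4.png',cv2.resize(cv2.cvtColor(im[120:320,230:450],cv2.COLOR_RGB2BGR),None,fx=3,fy=3))
E
```

```text
31.0833 [-0.91694585 -0.52264429 -0.34510103]
[{'at': [285.9, 172.9], 'confidence': 0.74}] [{'at': [53.6, 58.8], 'confidence': 0.57}]
-1.2 [283.  178.8]
-1.28 [281.1 176.6]
-1.35 [279.  174.8]
```

View pics/w4.png

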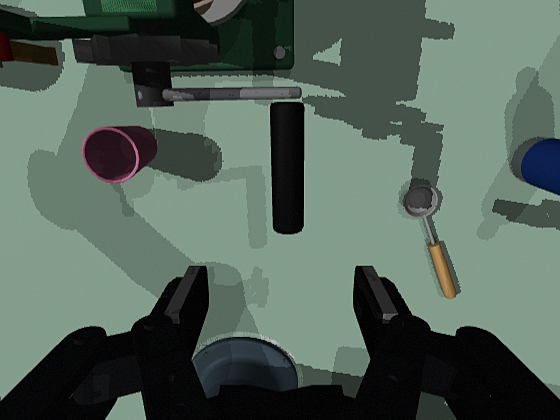

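View pics/s4.png

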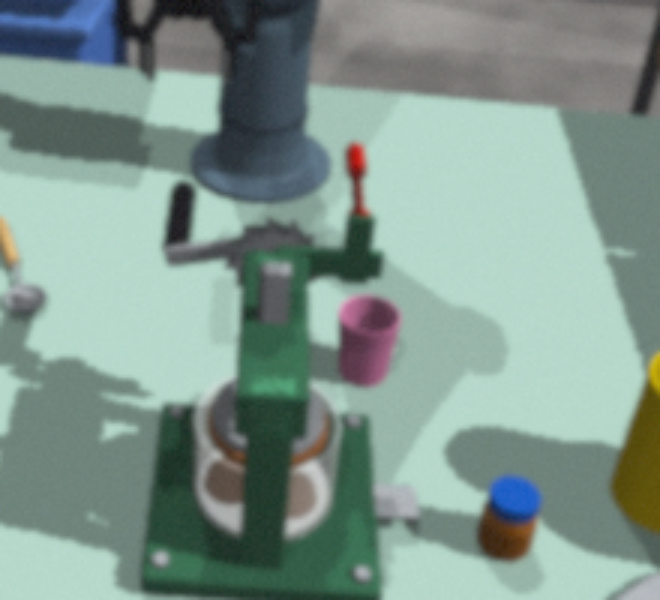

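The handle stayed at about -1.28 rad (wrist (287,168)). The lever is still thrown (scene crop (357,158)) and the pawl tip at (55,58) is clear of the wheel. The plate lies on the board and the gripper is free, so I hand in.

```bash
python3 -c "
from bench import *
print(sign_off())"
```

```text
the job is handed in; nothing more can be done
None
```

The job is handed in at about 31 s of the 61 s: lever thrown, pawl clear of the wheel, and the crank lowered under control to about -1.28 rad. The plate rests on the board and the gripper has let go; no verdict was reported back.

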